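# Set out the seed jars in reverse order

### The arm

A 6-joint arm with a two-finger parallel gripper is mounted at the origin on the work surface. World frame = base frame: x ahead of the robot, y to its left, z up, the work surface at z = 0. Lengths are in m, angles in rad, forces in N, time in s.
With the tool pointing down it reaches from about 0.225 to 0.875 m from the base axis. Payload 3.4 kg.
Tool frame: the origin (TCP) lies on the centre line of the jaws, within the pads' length; the fingertips stand 22 mm ahead of it and the grasp point (between the pads) lies 3 mm ahead of it; z points along the fingers, y is the line along which they close (so a half turn about z gives the same grasp; the last joint's range is limited). The gripper opens to 85 mm and grips with 20 to 120 N. Pads are 22 mm wide; open, the fingers measure 114 mm over their backs; the gripper's body (76 mm by 85 mm) begins 54 mm behind the grasp point. The pads swing forward as they close: fully open they stand 13 mm farther back than shut.
Start: joints at [-1.288, 0.276, 1.505, -0, 1.361, -0.121], TCP at [0.226, -0.529, 0.253] pointing down, gripper open.
Joint ranges: [-2.89, 2.89], [-0.75, 2.08], [0.22, 2.7], [-1.18, 4.32], [0.11, 2.71], [-2.7, 2.7]. Speed limits (rad/s): [2.57, 2.57, 3.14, 3.14, 3.14, 3.14].

### API

Orientations are given as a unit quaternion [w, x, y, z].
In Python, from rig import manip gives the robot as it stands.
- The arm moves only by the tool creep_tool, called by a JSON object that holds its "name" and its "arguments", one argument or row to a line. Schema: {"type":"object","properties":{"plan":{"type":"array","items":{"type":"object","properties":{"dx":{"type":"number"},"dy":{"type":"number"},"dz":{"type":"number"},"yaw":{"type":"number"}},"additionalProperties":false},"minItems":1,"maxItems":5},"jaw":{"type":"number"},"clamp_n":{"type":"number"},"only":{"type":"string"},"quiet":{"type":"boolean"},"lines":{"type":"string"}},"required":["plan"],"additionalProperties":false}. plan is a list of rows, 1 to 5 of them, each an object with the fields dx, dy, dz (the shift in m), yaw (a turn about the tool's z in rad); a field left out counts as zero; each row shifts and turns the commanded pose from where the row before left it, along the tool's axes as they then stand; what a row does not reach is not made up. A row lasts 1/12 s, in which the tool goes at most 0.0417 m and 0.125 rad, less where a joint would pass 70% of its speed; a pose out of reach is approached as far as the arm can. jaw is the finger opening in m, set as the call begins (left out keeps the last). The fingers move at their own pace and stop on an object; clamp_n is the grip in N (left out, the last holds). Time passes only in rows, so rows that do not move let the fingers close. The tool returns the time, the measured TCP pose, the force, the opening and the grip force at its end. only (a regular expression) keeps the lines of the reply that match it, lines (a string "A,B") keeps lines A to B, and quiet returns only ok. Input that does not fit is refused with a message, and nothing moves.
- manip.get_state(): the state, without advancing time (a new reading comes with each control period).
- manip.get_image(name): name is "scene" or "top"; returns a dict with "img" (480x640x3 uint8, red, green, blue), "camera_matrix" (3x3 intrinsics, pixels), "k1" (the pictures are not rectified: a ray, as slopes to the right and down, at radius r is drawn at 1 + k1 r^2 times it, then the intrinsics apply), "T" (4x4, takes a point from camera to world coordinates). Camera axes: x right, y down, z forward; pixel columns grow to the right and rows downward; lengths in m; the calibration is good to about 2 mm. A picture is of the moment at which its call begins. There is no depth.
- manip.sign_off(): hands the job in; it is judged then, once.
The state is a dict: "clock": time; "qpos": joint angles; "qd": joint speeds; "effort": joint torques, N m; "position": TCP position; "ee_rot": TCP orientation; "contact_force": force on the tool from outside, world axes, zero at the start; "moment": the same for the moment, N m; "width": finger opening in m; "gripper_force": force on a finger pad.
Only numpy, scipy, OpenCV 4.12 (cv2) and the standard library are available. Lean on these libraries where they do the work, as an engineer would, in place of code of your own. Each camera call takes 0.05 s, during which the arm holds its last target. There are 200 camera calls.

### The job

Move the four seed jars from the wooden board into the terracotta tray in reverse order, so that visitors facing you read the row as you read it now: seen from the robot, the jar now leftmost on the board goes into the rightmost compartment of the tray, the second from the left into the second from the right, and so on, one upright jar to a compartment. The jars are glass, so set them down gently, without dropping them or tipping them over.

Things in the scene. Friction and masses are not known exactly. Their poses are not given: they have to be found in the camera images.
- jar_yellow: Loose upright cylindrical glass jar, its lower half filled with dark brown seeds, and a yellow screw cap, 40 mm diameter over its whole height, 64 mm tall (cap = top 18 mm), 80 to 160 g. Origin: centre of its underside, z up along its axis. At the start it stands within 4 mm of the centre of the yellow label tile, any yaw.
- jar_blue: Loose upright cylindrical glass jar, its lower half filled with tan seeds, and a blue screw cap, 40 mm diameter over its whole height, 64 mm tall (cap = top 18 mm), 80 to 160 g. Origin: centre of its underside, z up along its axis. At the start it stands within 4 mm of the centre of the blue label tile, any yaw.
- jar_green: Loose upright cylindrical glass jar, its lower half filled with blackish seeds, and a green screw cap, 40 mm diameter over its whole height, 64 mm tall (cap = top 18 mm), 80 to 160 g. Origin: centre of its underside, z up along its axis. At the start it stands within 4 mm of the centre of the green label tile, any yaw.
- jar_white: Loose upright cylindrical glass jar, its lower half filled with reddish seeds, and a white screw cap, 40 mm diameter over its whole height, 64 mm tall (cap = top 18 mm), 80 to 160 g. Origin: centre of its underside, z up along its axis. At the start it stands within 4 mm of the centre of the white label tile, any yaw.
- tile_yellow: Flat grey label tile with a 20 mm yellow band along both of its short ends (in front of and behind the jar), fixed on the wooden board, 90 mm (x) by 60 mm (y) by 4 mm thick, same x and y axes as the board; origin: centre of its underside. The jar with the yellow cap starts on it, so it keeps showing that jar's old place in the row. Stays where it is.
- tile_blue: Flat grey label tile with a 20 mm blue band along both of its short ends (in front of and behind the jar), fixed on the wooden board, 90 mm (x) by 60 mm (y) by 4 mm thick, same x and y axes as the board; origin: centre of its underside. The jar with the blue cap starts on it, so it keeps showing that jar's old place in the row. Stays where it is.
- tile_green: Flat grey label tile with a 20 mm green band along both of its short ends (in front of and behind the jar), fixed on the wooden board, 90 mm (x) by 60 mm (y) by 4 mm thick, same x and y axes as the board; origin: centre of its underside. The jar with the green cap starts on it, so it keeps showing that jar's old place in the row. Stays where it is.
- tile_white: Flat grey label tile with a 20 mm white band along both of its short ends (in front of and behind the jar), fixed on the wooden board, 90 mm (x) by 60 mm (y) by 4 mm thick, same x and y axes as the board; origin: centre of its underside. The jar with the white cap starts on it, so it keeps showing that jar's old place in the row. Stays where it is.
- board: Fixed pale wooden board, 104 (x) by 284 (y) by 12 mm high. Origin: centre of its underside on the table; y along the row, +y to the robot's left (turned up to 20 degrees). The four label tiles lie on it at y = +99, +33, -33, -99 mm, x = 0, their colours in any order; the jars' undersides are 16 mm above the table.
- tray: Fixed open terracotta tray, 72 (x) by 270 (y) by 18 mm high, left or right of the board. Origin: centre of its underside on the table; y along the row, +y to the robot's left (turned up to 20 degrees). 6 mm outer and cross walls make four compartments, 60 x 60 mm inside, centred at y = +99, +33, -33, -99 mm, x = 0; floor 6 mm above the underside, walls 12 mm above that floor.

How it is judged:
At the end, for the whole second after the job is handed in: Each jar is released, at rest, upright (tilt < 0.1 rad) on the floor of the tray (underside < 9.5 mm above the tray's), in the compartment mirroring its old place: label tile at y on the board, jar within 12.5 mm in x and in y of the compartment centre at -y (((y of tile_yellow in the frame of board between 0.079 and 0.119 m and y of jar_yellow in the frame of tray between -0.1115 and -0.0865 m) or (y of tile_yellow in the frame of board between 0.013 and 0.053 m and y of jar_yellow in the frame of tray between -0.0455 and -0.0205 m) or (y of tile_yellow in the frame of board between -0.053 and -0.013 m and y of jar_yellow in the frame of tray between 0.0205 and 0.0455 m) or (y of tile_yellow in the frame of board between -0.119 and -0.079 m and y of jar_yellow in the frame of tray between 0.0865 and 0.1115 m)) and x of jar_yellow in the frame of tray between -0.0125 and 0.0125 m and z of each of jar_yellow, jar_blue, jar_green, jar_white in the frame of tray below 0.0095 m and angle between each of jar_yellow, jar_blue, jar_green, jar_white's own z axis and vertical below 0.1 rad and linear speed of each of jar_yellow, jar_blue, jar_green, jar_white below 0.02 m/s and angular speed of each of jar_yellow, jar_blue, jar_green, jar_white below 0.2 rad/s and ((y of tile_blue in the frame of board between 0.079 and 0.119 m and y of jar_blue in the frame of tray between -0.1115 and -0.0865 m) or (y of tile_blue in the frame of board between 0.013 and 0.053 m and y of jar_blue in the frame of tray between -0.0455 and -0.0205 m) or (y of tile_blue in the frame of board between -0.053 and -0.013 m and y of jar_blue in the frame of tray between 0.0205 and 0.0455 m) or (y of tile_blue in the frame of board between -0.119 and -0.079 m and y of jar_blue in the frame of tray between 0.0865 and 0.1115 m)) and x of jar_blue in the frame of tray between -0.0125 and 0.0125 m and ((y of tile_green in the frame of board between 0.079 and 0.119 m and y of jar_green in the frame of tray between -0.1115 and -0.0865 m) or (y of tile_green in the frame of board between 0.013 and 0.053 m and y of jar_green in the frame of tray between -0.0455 and -0.0205 m) or (y of tile_green in the frame of board between -0.053 and -0.013 m and y of jar_green in the frame of tray between 0.0205 and 0.0455 m) or (y of tile_green in the frame of board between -0.119 and -0.079 m and y of jar_green in the frame of tray between 0.0865 and 0.1115 m)) and x of jar_green in the frame of tray between -0.0125 and 0.0125 m and ((y of tile_white in the frame of board between 0.079 and 0.119 m and y of jar_white in the frame of tray between -0.1115 and -0.0865 m) or (y of tile_white in the frame of board between 0.013 and 0.053 m and y of jar_white in the frame of tray between -0.0455 and -0.0205 m) or (y of tile_white in the frame of board between -0.053 and -0.013 m and y of jar_white in the frame of tray between 0.0205 and 0.0455 m) or (y of tile_white in the frame of board between -0.119 and -0.079 m and y of jar_white in the frame of tray between 0.0865 and 0.1115 m)) and x of jar_white in the frame of tray between -0.0125 and 0.0125 m); the robot touches nothing.
It fails at once if a jar is tipped by more than about 45 degrees (angle between any of jar_yellow, jar_blue, jar_green, jar_white's own z axis and vertical above 0.8 rad).
It fails at once if a jar is dropped (falls free of the fingers at over 0.7 m/s, that is by more than about 25 mm) ((linear speed of jar_yellow above 0.7 m/s and contact force between the fingers and jar_yellow below 0.05 N) or (linear speed of jar_blue above 0.7 m/s and contact force between the fingers and jar_blue below 0.05 N) or (linear speed of jar_green above 0.7 m/s and contact force between the fingers and jar_green below 0.05 N) or (linear speed of jar_white above 0.7 m/s and contact force between the fingers and jar_white below 0.05 N)).
It fails at once if a jar is rammed into the tray (contact force over 60 N) (contact force between any of jar_yellow, jar_blue, jar_green, jar_white and tray above 60 N).
It also fails if it takes over 99 s, if anything falls off the work surface, if the arm or the gripper's body presses on something with over 40 N, if the wrist force passes 120 N, or if a joint passes its speed limit or range.

## Working session

There is one attempt and no reset: what is moved stays moved. The work goes in short steps, Python scripts to look and compute and a tool call to move; the robot and the scene stay as the last step left them, time stands still between calls to the robot, and variables do not carry over. Pictures are saved under pics/ and viewed, at most 14 in all, crops included, and the job is handed in when it is done.

```bash
ls; mkdir -p pics; python3 - <<'E'
from rig import manip
import cv2
print(manip.get_state())
for n in("scene","top"):
    d=manip.get_image(n);cv2.imwrite(f"pics/{n}0.png",d["img"][:,:,::-1]);print(n,d["camera_matrix"],d["k1"],d["T"])
E
```

```text
pics
rig.py
{'clock': 0.0, 'qpos': array([-1.28798036e+00,  2.76618447e-01,  1.50619460e+00, -4.29850043e-07,
        1.36069401e+00, -1.20984206e-01]), 'qd': array([-1.65588140e-03, -9.21493080e-04, -7.32873268e-04,  1.80337297e-04,
       -2.07471092e-04,  9.24053889e-05]), 'effort': array([ 2.66341303e-04, -4.16776514e+01, -2.45807737e+01,  6.59116768e-05,
        1.09564973e-02, -1.37407167e-05]), 'position': array([ 0.22578535, -0.52825689,  0.25240181]), 'ee_rot': array([-9.54055210e-04,  9.79686862e-01,  2.00531136e-01, -7.75779890e-05]), 'contact_force': array([-0.13401709, -0.62465425, -0.39165259]), 'moment': array([-0.04520977,  0.00576163, -0.00870481]), 'gripper_force': 0.0, 'width': 0.0853829106460703}
scene [[515.48763089   0.         326.35663518]
 [  0.         515.48763089 238.26242159]
 [  0.           0.           1.        ]] -0.1285470656325076 [[ 0.86774412  0.39579206 -0.30061402  0.78062621]
 [ 0.49674009 -0.71062143  0.49826345 -0.44438828]
 [-0.01641405 -0.58169221 -0.81324335  0.72486408]
 [ 0.          0.          0.          1.        ]]
top [[515.80321197   0.         317.65988028]
 [  0.         515.80321197 241.42706966]
 [  0.           0.           1.        ]] -0.12372545884818123 [[-0.01606549 -0.98555092  0.1686158   0.35031872]
 [-0.99978727  0.01365242 -0.0154607   0.01239586]
 [ 0.01293529 -0.16882831 -0.98556059  0.97481802]
 [ 0.          0.          0.          1.        ]]
```
View pics/scene0.png

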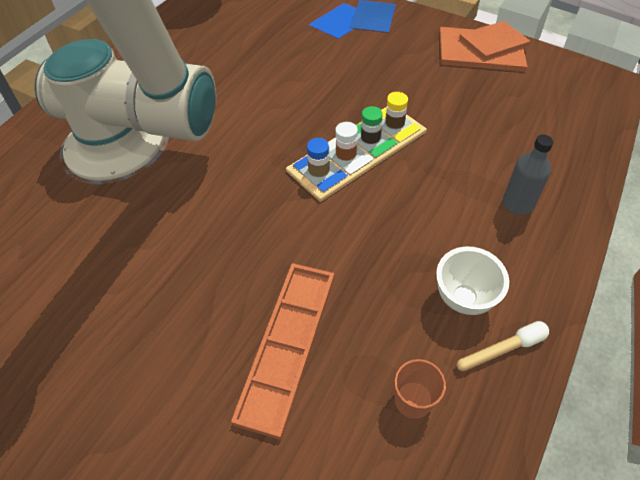

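View pics/top0.png

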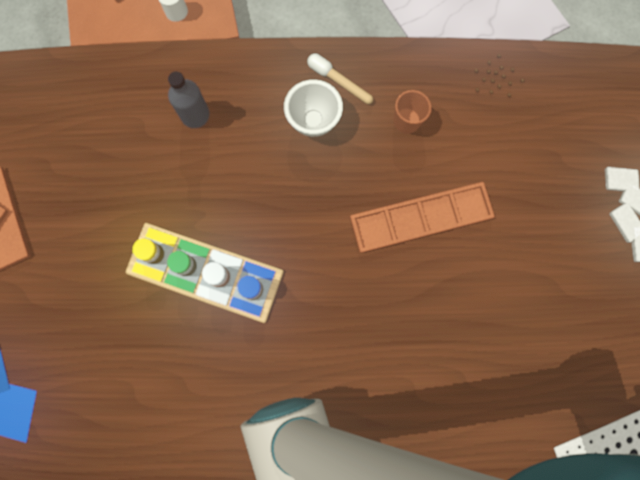

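The top view shows the board at about (205,272) with the jars from left to right yellow (146,250), green (180,263), white (214,274) and blue (249,288). The empty tray is at about (422,217), to the right. In the scene view the tray is at about (283,350) and the caps are at (397,103), (372,116), (346,132) and (318,148). Robot-left is image-left in the top view, so yellow goes to the rightmost compartment and blue to the leftmost.

```bash
cat > h.py <<'E'
import numpy as np,cv2
from rig import manip
class Cam:
    def __init__(s,n):
        d=manip.get_image(n);s.img=d["img"];s.K=d["camera_matrix"];s.D=np.array([d["k1"],0,0,0.]);s.T=d["T"]
        s.hsv=cv2.cvtColor(s.img,cv2.COLOR_RGB2HSV);s.o=s.T[:3,3]
    def rays(s,p):
        u=cv2.undistortPoints(np.array(p,float).reshape(-1,1,2),s.K,s.D)[:,0]
        return np.c_[u,np.ones(len(u))]@s.T[:3,:3].T
    def plane(s,p,z):
        r=s.rays(p);return s.o+r*((z-s.o[2])/r[:,2:3])
    def blob(s,lo,hi,seed,k=0):
        m=cv2.inRange(s.hsv,lo,hi)
        if k:m=cv2.morphologyEx(m,cv2.MORPH_OPEN,cv2.getStructuringElement(cv2.MORPH_ELLIPSE,(k,k)))
        n,l,st,c=cv2.connectedComponentsWithStats(m)
        d=np.hypot(*(c[1:]-seed).T)+1e3*(st[1:,4]<25)
        i=1+d.argmin();return np.uint8(l==i)*255,c[i],st[i]
def tri(a,pa,b,pb):
    out=[]
    for u,v in zip(a.rays(pa),b.rays(pb)):
        u,v=u/np.linalg.norm(u),v/np.linalg.norm(v)
        s=np.linalg.lstsq(np.c_[u,-v],b.o-a.o,rcond=None)[0]
        P,Q=a.o+s[0]*u,b.o+s[1]*v;out.append([*(P+Q)/2,np.linalg.norm(P-Q)])
    return np.array(out)
COL=dict(yellow=((20,120,90),(35,255,255)),green=((50,120,50),(80,255,255)),white=((0,0,170),(180,40,255)),blue=((105,120,60),(130,255,255)))
E
python3 - <<'E'
from h import *
np.set_printoptions(precision=4,suppress=True)
t,s=Cam("top"),Cam("scene")
ts=dict(yellow=(146,250),green=(180,263),white=(214,273),blue=(249,288))
ss=dict(yellow=(397,102),green=(372,116),white=(346,132),blue=(318,148))
for c in COL:
    _,a,A=t.blob(*COL[c],ts[c],13);_,b,B=s.blob(*COL[c],ss[c],9)
    print(c,a,A,b,B,tri(t,[a],s,[b]))
def quad(c,seed):
    m,ce,st=c.blob((3,110,90),(14,230,255),seed,3)
    k=max(cv2.findContours(m,0,1)[0],key=cv2.contourArea)
    h=cv2.convexHull(k)
    q=cv2.approxPolyDP(h,8,True)[:,0].astype(float); return q,h[:,0]
for c,seed in((t,(422,217)),(s,(283,350))):
    q,h=quad(c,seed);print(q.tolist());P=c.plane(q,.018);print(P)
    print(cv2.minAreaRect(np.float32(c.plane(h,.018)[:,:2]*1000)))
i=cv2.resize(t.img[210:330,110:300],None,fx=4,fy=4);cv2.imwrite("pics/c1.png",i[:,:,::-1])
E
```

```text
yellow [143.6548 248.8629] [132 238  24  23 423] [396.8862 100.8443] [387  92  21  19 334] [[0.4955 0.3101 0.0704 0.0009]]Traceback (most recent call last):
  File "<stdin>", line 7, in <module>
  File "h.py", line 17, in blob
    i=1+d.argmin();return np.uint8(l==i)*255,c[i],st[i]
        ~~~~~~~~^^
ValueError: attempt to get argmin of an empty sequence
```

```bash
cat > m.py <<'E'
from h import *
np.set_printoptions(precision=4,suppress=True)
t,s=Cam("top"),Cam("scene")
ts=dict(yellow=(146,250),green=(180,263),white=(214,273),blue=(249,288))
ss=dict(yellow=(397,102),green=(372,116),white=(346,132),blue=(318,148))
for c in COL:
  try:
    print(c,t.hsv[ts[c][::-1]],s.hsv[ss[c][::-1]])
    _,a,A=t.blob(*COL[c],ts[c],11);_,b,B=s.blob(*COL[c],ss[c],7)
    print(a,A,b,B,tri(t,[a],s,[b]))
  except Exception as e: print(e)
def quad(c,seed):
    m,ce,st=c.blob((3,110,90),(14,230,255),seed,3)
    k=max(cv2.findContours(m,0,1)[0],key=cv2.contourArea)
    h=cv2.convexHull(k)
    q=cv2.approxPolyDP(h,8,True)[:,0].astype(float); return q,h[:,0]
for c,seed in((t,(422,217)),(s,(283,350))):
    print(c.hsv[seed[::-1]])
    q,h=quad(c,seed);print(q.tolist());P=c.plane(q,.018);print(P)
    print(cv2.minAreaRect(np.float32(c.plane(h,.018)[:,:2]*1000)))
i=cv2.resize(np.vstack([t.img[215:325,110:300],s.img[85:205,270:460]]),None,fx=2.6,fy=2.6);cv2.imwrite("pics/c1.png",i[:,:,::-1])
E
python3 m.py
```

```text
yellow [ 28 172 254] [ 30 194 247]
[143.6413 248.9121] [132 238  24  23 421] [396.9267 100.8094] [387  91  21  20 341] [[0.4954 0.3102 0.0704 0.0008]]
green [ 65 113 200] [ 69 170 201]
attempt to get argmin of an empty sequence
white [ 60   6 251] [ 60   2 246]
[216.4324 276.5386] [ 197  250   45   55 1309] [346.1476 129.1218] [336 122  21  16 271] [[0.4477 0.1795 0.0775 0.0094]]
blue [108 145 215] [108 194 224]
[248.7328 286.6322] [239 276  21  22 348] [317.3351 148.0079] [307 138  22  21 379] [[0.4262 0.1204 0.0715 0.0002]]
[ 11 143 191]
[[0.0, 53.0], [68.0, 0.0], [230.0, 0.0], [639.0, 47.0], [639.0, 404.0], [506.0, 479.0], [0.0, 479.0]]
[[ 0.9363  0.6768  0.018 ]
 [ 1.0562  0.5338  0.018 ]
 [ 1.035   0.1746  0.018 ]
 [ 0.9408 -0.721   0.018 ]
 [ 0.1874 -0.6171  0.018 ]
 [ 0.0676 -0.3407  0.018 ]
 [ 0.0683  0.6031  0.018 ]]
((561.8184814453125, -21.81829833984375), (1397.726806640625, 988.0365600585938), 89.95807647705078)
[ 10 154 228]
[[639.0, 74.0], [621.0, 193.0], [533.0, 479.0], [0.0, 479.0], [169.0, 29.0], [221.0, 0.0], [404.0, 0.0], [504.0, 21.0]]
[[ 0.9272  0.7613  0.018 ]
 [ 0.9492  0.3473  0.018 ]
 [ 0.9483 -0.216   0.018 ]
 [ 0.329  -0.5842  0.018 ]
 [-0.1506  0.3591  0.018 ]
 [-0.1166  0.5319  0.018 ]
 [ 0.3147  0.7581  0.018 ]
 [ 0.5765  0.7969  0.018 ]]
((563.272705078125, 207.14984130859375), (1145.4923095703125, 1207.9744873046875), 26.464336395263672)
```

View pics/c1.png

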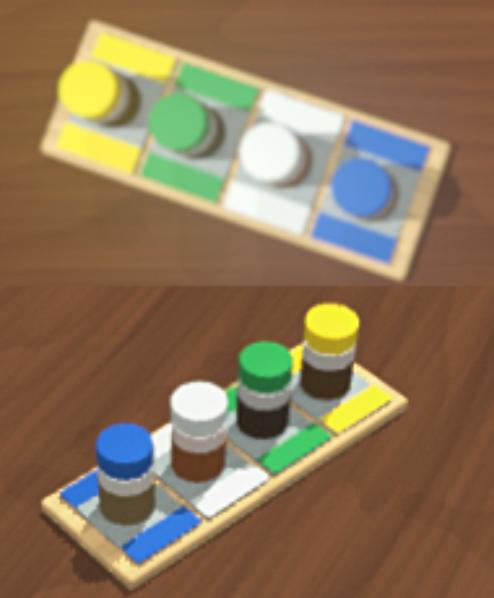

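The crop confirms the left-to-right order yellow, green, white, blue, with each jar standing on its own tile. The white cap merges with its band in the mask, and the tray mask also picks up wood. I'll tighten both masks.

```bash
sed -i 's/(50,120,50)/(50,80,50)/; s/white=((0,0,170),(180,40,255))/white=((0,0,190),(180,30,255))/; ' h.py
sed -i 's/ts\[c\],11)/ts[c],17)/; s/(3,110,90),(14,230,255),seed,3/(3,90,165),(15,190,255),seed,3/' m.py; cat >> m.py <<'E'
(qt,_),(qs,_)=quad(t,(422,217)),quad(s,(283,350))
if len(qt)==4==len(qs):
    P=s.plane(qs,.018);Q=t.plane(qt,.018)
    o=[np.linalg.norm(P-q,axis=1).argmin() for q in Q];R=tri(t,qt,s,qs[o]);print(R,R.mean(0))
E
python3 m.py
```

```text
yellow [ 28 172 254] [ 30 193 247]
[143.6187 248.8633] [132 238  24  23 417] [396.9353 100.8382] [387  92  21  19 340] [[0.4955 0.3102 0.0703 0.0009]]
green [ 65 113 201] [ 68 168 200]
[178.2527 261.5549] [168 251  22  22 364] [371.6396 115.5856] [362 106  20  20 333] [[0.472  0.2464 0.0708 0.0004]]
white [ 60   6 251] [ 60   2 246]
[212.5541 273.1194] [202 261  23  25 444] [346.0692 129.0115] [336 122  21  15 260] [[0.4503 0.1836 0.077  0.0004]]
blue [108 144 216] [108 192 224]
[248.6994 286.6518] [239 277  21  21 336] [317.3634 147.9576] [307 138  22  21 377] [[0.4262 0.1205 0.0716 0.0003]]
[ 11 142 191]
[[484.0, 184.0], [492.0, 217.0], [359.0, 249.0], [351.0, 215.0]]
[[ 0.6235 -0.3299  0.018 ]
 [ 0.5573 -0.3408  0.018 ]
 [ 0.4985 -0.0801  0.018 ]
 [ 0.5641 -0.0668  0.018 ]]
((561.2545166015625, -204.91751098632812), (73.93284606933594, 272.5367126464844), 13.810169219970703)
[ 10 153 228]
[[294.0, 263.0], [333.0, 275.0], [278.0, 436.0], [231.0, 420.0]]
[[ 0.4978 -0.0801  0.018 ]
 [ 0.5647 -0.069   0.018 ]
 [ 0.6251 -0.3273  0.018 ]
 [ 0.5574 -0.3415  0.018 ]]
((560.7345581054688, -204.01011657714844), (72.82917785644531, 270.5430603027344), 13.75247859954834)
[[ 0.6243 -0.3285  0.0191  0.003 ]
 [ 0.5573 -0.3412  0.0172  0.0005]
 [ 0.4982 -0.0803  0.0185  0.0005]
 [ 0.5643 -0.0674  0.0156  0.001 ]] [ 0.561  -0.2043  0.0176  0.0013]
```

Measured poses, in m:
- **Caps:** mid-cap z is about 0.071, so the jar undersides are at about 0.016. Yellow (.4955,.310), green (.472,.246), white (.449,.1835), blue (.426,.1205).
- **Tray:** rim z is about 0.018, centre (.561,-.2045), yaw about 0.238.
- **Compartment targets:** yellow (.584,-.301), green (.569,-.237), white (.553,-.172), blue (.5375,-.108).

The jars are round, so I can use one fixed heading with tool x = world y and tool y = world x. I'll turn to it first.

{"name": "creep_tool", "arguments": {
  "plan": [
    {"yaw": -0.125},
    {"yaw": -0.125},
    {"yaw": -0.125},
    {"yaw": -0.125},
    {"yaw": -0.125}
  ],
  "jaw": 0.085,
  "clamp_n": 40
}}

```text
clock: 0.82
position: [0.2259, -0.5288, 0.2533]
ee_rot: [0.0, 0.869, 0.495, -0.0]
contact_force: [0.0, 0.3, -0.2]
width: 0.0849
gripper_force: 0.0
```

{"name": "creep_tool", "arguments": {
  "plan": [
    {"yaw": -0.125},
    {"yaw": -0.125},
    {"yaw": -0.125},
    {"yaw": -0.125},
    {"yaw": -0.042}
  ]
}}

```text
clock: 1.23
position: [0.2259, -0.5288, 0.2533]
ee_rot: [0.0, 0.705, 0.709, -0.0]
contact_force: [0.6, 0.1, -0.6]
width: 0.0853
gripper_force: 0.0
```

{"name": "creep_tool", "arguments": {
  "plan": [
    {"dx": 0.04, "dy": 0.01},
    {"dx": 0.04, "dy": 0.01},
    {"dx": 0.04, "dy": 0.01},
    {"dx": 0.04, "dy": 0.01},
    {"dx": 0.04, "dy": 0.01}
  ]
}}

```text
clock: 1.65
position: [0.276, -0.327, 0.2532]
ee_rot: [0.0, 0.707, 0.707, 0.0]
contact_force: [1.0, 0.7, 0.4]
width: 0.0852
gripper_force: 0.0
```

{"name": "creep_tool", "arguments": {
  "plan": [
    {"dx": 0.037, "dy": 0.0125},
    {"dx": 0.037, "dy": 0.0125},
    {"dx": 0.037, "dy": 0.0125},
    {"dx": 0.037, "dy": 0.0125},
    {"dx": 0.037, "dy": 0.0125}
  ],
  "quiet": true
}}

```text
ok
```

{"name": "creep_tool", "arguments": {
  "plan": [
    {"dx": 0.037, "dy": 0.0125},
    {"dx": 0.037, "dy": 0.0125},
    {"dx": 0.037, "dy": 0.0125},
    {"dx": 0.037, "dy": 0.0125},
    {"dx": 0.037, "dy": 0.0125}
  ],
  "quiet": true
}}

```text
ok
```

{"name": "creep_tool", "arguments": {
  "plan": [
    {"dx": 0.037, "dy": 0.0125},
    {"dx": 0.037, "dy": 0.0125},
    {"dx": 0.0035, "dz": 0.04},
    {"dz": 0.04},
    {"dz": 0.03}
  ]
}}

```text
clock: 2.9
position: [0.4251, 0.1198, 0.1414]
ee_rot: [-0.0, 0.706, 0.708, -0.0]
contact_force: [-0.6, -0.6, -0.1]
width: 0.085
gripper_force: 0.0
```

```bash
python3 - <<'E'
from h import *
s,t=Cam("scene"),Cam("top")
a=s.img[60:260,230:480];b=t.img[200:400,110:360]
cv2.imwrite("pics/c2.png",cv2.resize(np.hstack([a,b]),None,fx=1.6,fy=1.6)[:,:,::-1])
E
```

```text
(no output)
```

View pics/c2.png

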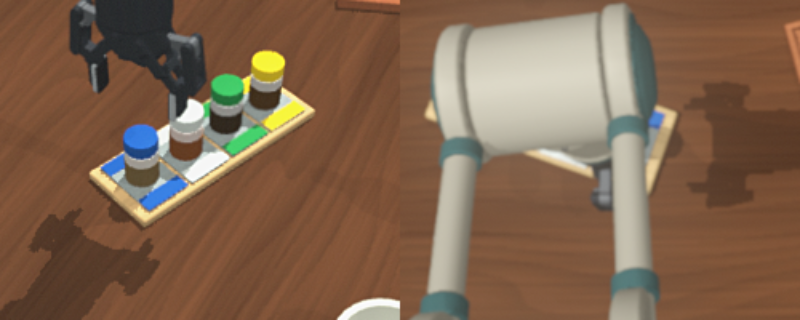

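The gripper is centred over blue, with the fingers straddling it in x and clear of white, whose cap is at about (186,108) in the crop. I'll descend and grip.

{"name": "creep_tool", "arguments": {
  "plan": [
    {"dx": 0.0007, "dy": 0.001, "dz": 0.03},
    {"dz": 0.03},
    {"dz": 0.015},
    {"dz": 0.009},
    {}
  ]
}}

```text
clock: 3.42
position: [0.4273, 0.1191, 0.0593]
ee_rot: [-0.0, 0.707, 0.707, -0.0]
contact_force: [0.3, 0.1, 0.8]
width: 0.0849
gripper_force: 0.0
```

{"name": "creep_tool", "arguments": {
  "plan": [
    {},
    {},
    {},
    {},
    {}
  ],
  "jaw": 0.03,
  "clamp_n": 40
}}

```text
clock: 3.83
position: [0.4277, 0.1195, 0.0606]
ee_rot: [0.001, 0.707, 0.707, 0.001]
contact_force: [-1.0, -0.4, 7.1]
width: 0.0391
gripper_force: 39.6
```

{"name": "creep_tool", "arguments": {
  "plan": [
    {},
    {},
    {},
    {},
    {}
  ]
}}

```text
clock: 4.25
position: [0.4277, 0.1194, 0.0606]
ee_rot: [0.001, 0.707, 0.707, 0.001]
contact_force: [-1.1, -1.1, 6.5]
width: 0.0392
gripper_force: 39.6
```

{"name": "creep_tool", "arguments": {
  "plan": [
    {"dz": -0.01},
    {"dz": -0.02},
    {"dz": -0.03},
    {"dz": -0.025},
    {}
  ]
}}

```text
clock: 4.67
position: [0.4304, 0.1199, 0.1491]
ee_rot: [0.003, 0.707, 0.707, 0.004]
contact_force: [1.4, -0.5, -0.1]
width: 0.039
gripper_force: 40.5
```

{"name": "creep_tool", "arguments": {
  "plan": [
    {"dx": -0.02, "dy": 0.01},
    {"dx": -0.0325, "dy": 0.0157},
    {"dx": -0.0325, "dy": 0.0157},
    {"dx": -0.0325, "dy": 0.0157},
    {"dx": -0.0325, "dy": 0.0157}
  ]
}}

```text
clock: 5.08
position: [0.4998, -0.0319, 0.1439]
ee_rot: [-0.0, 0.707, 0.707, -0.0]
contact_force: [-0.1, 0.7, -0.8]
width: 0.0394
gripper_force: 40.5
```

{"name": "creep_tool", "arguments": {
  "plan": [
    {"dx": -0.0325, "dy": 0.0157},
    {"dx": -0.03, "dy": 0.0145},
    {"dx": -0.015, "dy": 0.007},
    {},
    {}
  ]
}}

```text
clock: 5.5
position: [0.5363, -0.1081, 0.1435]
ee_rot: [-0.001, 0.708, 0.706, -0.0]
contact_force: [-0.4, 0.0, -0.4]
width: 0.0391
gripper_force: 40.5
```

```bash
python3 - <<'E'
from h import *
s=Cam("scene")
cv2.imwrite("pics/c3.png",s.img[:,:,::-1])
E
```

```text
(no output)
```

View pics/c3.png

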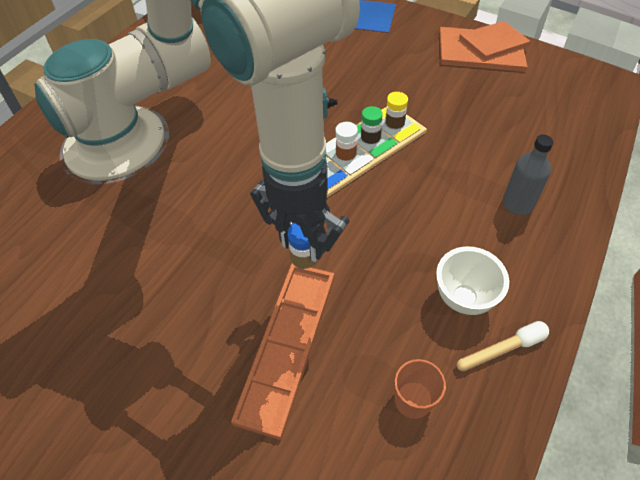

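Blue is held upright over the first compartment, with the cap at (299,236). I'll lower it until the force shows contact.

{"name": "creep_tool", "arguments": {
  "plan": [
    {"dy": 0.001, "dz": 0.03},
    {"dz": 0.03},
    {"dz": 0.015},
    {"dz": 0.01},
    {"dz": 0.003}
  ]
}}

```text
clock: 5.97
position: [0.5361, -0.1062, 0.0548]
ee_rot: [-0.002, 0.707, 0.708, -0.001]
contact_force: [-0.5, -0.0, -0.3]
width: 0.039
gripper_force: 40.5
```

{"name": "creep_tool", "arguments": {
  "plan": [
    {"dz": 0.001},
    {"dz": 0.001},
    {"dz": 0.001},
    {},
    {}
  ]
}}

```text
clock: 6.38
position: [0.5384, -0.1082, 0.0541]
ee_rot: [0.001, 0.707, 0.707, 0.0]
contact_force: [0.4, -0.3, -0.1]
width: 0.0388
gripper_force: 40.5
```

{"name": "creep_tool", "arguments": {
  "plan": [
    {"dz": 0.001},
    {"dz": 0.001},
    {"dz": 0.0005},
    {},
    {}
  ]
}}

```text
clock: 6.8
position: [0.5379, -0.1081, 0.0507]
ee_rot: [-0.0, 0.707, 0.707, -0.0]
contact_force: [-0.7, -0.1, -0.6]
width: 0.0389
gripper_force: 40.6
```

{"name": "creep_tool", "arguments": {
  "plan": [
    {"dz": 0.001},
    {"dz": 0.0005},
    {"dz": 0.0005},
    {},
    {}
  ]
}}

```text
clock: 7.22
position: [0.5379, -0.1082, 0.0506]
ee_rot: [0.0, 0.707, 0.707, 0.0]
contact_force: [-4.0, 0.2, 12.5]
width: 0.0395
gripper_force: 41.8
```

{"name": "creep_tool", "arguments": {
  "plan": [
    {},
    {},
    {},
    {},
    {}
  ],
  "jaw": 0.085
}}

```text
clock: 7.63
position: [0.5379, -0.1081, 0.0485]
ee_rot: [-0.0, 0.707, 0.707, -0.0]
contact_force: [1.2, -0.1, 0.0]
width: 0.0852
gripper_force: 0.0
```

{"name": "creep_tool", "arguments": {
  "plan": [
    {"dz": -0.01},
    {"dz": -0.03},
    {"dz": -0.04},
    {"dz": -0.01},
    {}
  ]
}}

```text
clock: 8.05
position: [0.5407, -0.109, 0.1432]
ee_rot: [0.004, 0.707, 0.707, 0.002]
contact_force: [-0.1, 0.1, 0.4]
width: 0.0849
gripper_force: 0.0
```

```bash
python3 - <<'E'
from h import *
s=Cam("scene")
_,b,B=s.blob(*COL["blue"],(305,270),5);print(b,B,s.plane([b],.061), s.plane([b],.062))
cv2.imwrite("pics/c4.png",cv2.resize(s.img[150:450,180:400],None,fx=2,fy=2)[:,:,::-1])
E
```

```text
[306.24680073 271.29250457] [294 259  25  26 547] [[ 0.53917714 -0.10593112  0.061     ]] [[ 0.53954084 -0.10644095  0.062     ]]
```

View pics/c4.png

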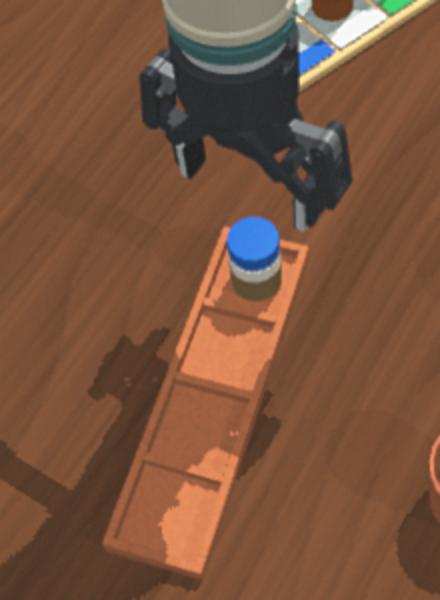

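Blue stands upright in the leftmost compartment, with the cap at (306,271) in the full image. Its measured position is (.539,-.106) against a target of (.5375,-.108). White is next.

{"name": "creep_tool", "arguments": {
  "plan": [
    {"dx": 0.02, "dy": -0.006},
    {"dx": 0.0364, "dy": -0.011},
    {"dx": 0.0364, "dy": -0.011},
    {"dx": 0.0364, "dy": -0.011},
    {"dx": 0.0364, "dy": -0.011}
  ],
  "quiet": true
}}

```text
ok
```

{"name": "creep_tool", "arguments": {
  "plan": [
    {"dx": 0.0364, "dy": -0.011},
    {"dx": 0.0364, "dy": -0.011},
    {"dx": 0.0364, "dy": -0.011},
    {"dx": 0.017, "dy": -0.0055},
    {}
  ]
}}

```text
clock: 8.93
position: [0.4466, 0.1866, 0.1372]
ee_rot: [-0.002, 0.706, 0.709, -0.001]
contact_force: [-0.1, -0.1, 0.0]
width: 0.085
gripper_force: 0.0
```

{"name": "creep_tool", "arguments": {
  "plan": [
    {"dz": 0.03},
    {"dz": 0.03},
    {"dz": 0.015},
    {"dz": 0.006},
    {}
  ]
}}

```text
clock: 9.35
position: [0.4479, 0.1825, 0.0557]
ee_rot: [-0.001, 0.707, 0.707, -0.002]
contact_force: [0.3, 0.3, -0.1]
width: 0.0848
gripper_force: 0.0
```

{"name": "creep_tool", "arguments": {
  "plan": [
    {},
    {},
    {},
    {},
    {}
  ],
  "jaw": 0.03,
  "clamp_n": 40
}}

```text
clock: 9.77
position: [0.4503, 0.1838, 0.0589]
ee_rot: [0.001, 0.707, 0.707, 0.001]
contact_force: [0.5, -0.7, 5.5]
width: 0.0393
gripper_force: 39.9
```

{"name": "creep_tool", "arguments": {
  "plan": [
    {},
    {},
    {"dz": -0.01},
    {"dz": -0.02},
    {"dz": -0.03}
  ]
}}

```text
clock: 10.18
position: [0.4472, 0.1832, 0.1165]
ee_rot: [-0.002, 0.707, 0.707, -0.003]
contact_force: [0.8, 0.2, -0.3]
width: 0.0389
gripper_force: 40.4
```

{"name": "creep_tool", "arguments": {
  "plan": [
    {"dz": -0.025},
    {},
    {"dx": -0.018, "dy": 0.0052},
    {"dx": -0.0355, "dy": 0.0104},
    {"dx": -0.0355, "dy": 0.0104}
  ]
}}

```text
clock: 10.6
position: [0.475, 0.0945, 0.1425]
ee_rot: [-0.0, 0.706, 0.708, 0.0]
contact_force: [0.4, 0.9, 0.0]
width: 0.0388
gripper_force: 40.5
```

{"name": "creep_tool", "arguments": {
  "plan": [
    {"dx": -0.0355, "dy": 0.0104},
    {"dx": -0.0355, "dy": 0.0104},
    {"dx": -0.0355, "dy": 0.0104},
    {"dx": -0.0355, "dy": 0.0104},
    {"dx": -0.0355, "dy": 0.0104}
  ]
}}

```text
clock: 11.02
position: [0.5271, -0.0844, 0.1421]
ee_rot: [-0.0, 0.707, 0.707, -0.0]
contact_force: [0.6, 0.3, -0.4]
width: 0.0394
gripper_force: 40.5
```

{"name": "creep_tool", "arguments": {
  "plan": [
    {"dx": -0.0355, "dy": 0.0104},
    {"dx": -0.0355, "dy": 0.0104},
    {"dx": -0.018, "dy": 0.0052},
    {},
    {}
  ]
}}

```text
clock: 11.43
position: [0.5529, -0.1724, 0.1417]
ee_rot: [-0.001, 0.708, 0.706, -0.0]
contact_force: [-0.9, 1.2, -1.1]
width: 0.0389
gripper_force: 40.5
```

{"name": "creep_tool", "arguments": {
  "plan": [
    {"dz": 0.03},
    {"dz": 0.03},
    {"dz": 0.015},
    {"dz": 0.01},
    {"dz": 0.005}
  ]
}}

```text
clock: 11.85
position: [0.552, -0.1699, 0.0512]
ee_rot: [-0.002, 0.707, 0.708, -0.0]
contact_force: [-0.1, 0.2, -1.6]
width: 0.0393
gripper_force: 40.5
```

{"name": "creep_tool", "arguments": {
  "plan": [
    {"dz": 0.001},
    {"dz": 0.0005},
    {"dz": 0.0005},
    {},
    {}
  ]
}}

```text
clock: 12.27
position: [0.554, -0.172, 0.0517]
ee_rot: [0.001, 0.707, 0.707, 0.0]
contact_force: [0.3, 0.8, -0.5]
width: 0.0393
gripper_force: 40.5
```

{"name": "creep_tool", "arguments": {
  "plan": [
    {"dz": 0.0005},
    {"dz": 0.0005},
    {},
    {},
    {}
  ]
}}

```text
clock: 12.68
position: [0.5534, -0.1718, 0.0498]
ee_rot: [0.0, 0.707, 0.707, -0.0]
contact_force: [0.2, 0.6, -1.2]
width: 0.0393
gripper_force: 40.5
```

{"name": "creep_tool", "arguments": {
  "plan": [
    {"dz": 0.001},
    {"dz": 0.0005},
    {},
    {},
    {}
  ]
}}

```text
clock: 13.1
position: [0.5535, -0.1719, 0.0489]
ee_rot: [0.0, 0.707, 0.707, 0.0]
contact_force: [-1.9, 0.1, 4.9]
width: 0.039
gripper_force: 41.1
```

{"name": "creep_tool", "arguments": {
  "plan": [
    {},
    {},
    {},
    {},
    {"dz": -0.005}
  ],
  "jaw": 0.085
}}

```text
clock: 13.52
position: [0.5527, -0.1715, 0.0524]
ee_rot: [-0.001, 0.707, 0.707, -0.0]
contact_force: [-0.8, 0.6, -0.5]
width: 0.0848
gripper_force: 0.0
```

{"name": "creep_tool", "arguments": {
  "plan": [
    {"dz": -0.01},
    {"dz": -0.03},
    {"dz": -0.04},
    {"dz": -0.008},
    {"dx": 0.019, "dy": -0.0037}
  ],
  "quiet": true
}}

```text
ok
```

{"name": "creep_tool", "arguments": {
  "plan": [
    {"dx": 0.038, "dy": -0.0074},
    {"dx": 0.038, "dy": -0.0074},
    {"dx": 0.038, "dy": -0.0074},
    {"dx": 0.038, "dy": -0.0074},
    {"dx": 0.038, "dy": -0.0074}
  ],
  "quiet": true
}}

```text
ok
```

{"name": "creep_tool", "arguments": {
  "plan": [
    {"dx": 0.038, "dy": -0.0074},
    {"dx": 0.038, "dy": -0.0074},
    {"dx": 0.038, "dy": -0.0074},
    {"dx": 0.038, "dy": -0.0074},
    {"dx": 0.038, "dy": -0.0074}
  ]
}}

```text
clock: 14.77
position: [0.4753, 0.2291, 0.1423]
ee_rot: [0.0, 0.707, 0.707, 0.001]
contact_force: [0.2, -0.1, 0.1]
width: 0.0849
gripper_force: 0.0
```

{"name": "creep_tool", "arguments": {
  "plan": [
    {"dx": 0.0193, "dy": -0.0037},
    {},
    {}
  ]
}}

```text
clock: 15.02
position: [0.4719, 0.2474, 0.1419]
ee_rot: [0.0, 0.706, 0.708, 0.0]
contact_force: [0.9, 0.1, 0.2]
width: 0.085
gripper_force: 0.0
```

```bash
python3 - <<'E'
from h import *
s=Cam("scene")
_,b,B=s.blob(*COL["white"],(295,300),5);print(b,B,s.plane([b],.065))
cv2.imwrite("pics/c5.png",s.img[50:450,180:480,::-1])
E
```

```text
[291.68380952 307.65714286] [279 296  27  24 525] [[ 0.55413498 -0.17115247  0.065     ]]
```

View pics/c5.png

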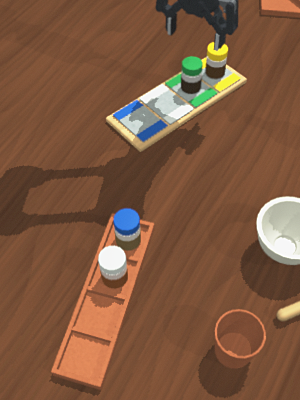

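White stands upright in the second compartment, with the cap at (292,308) in the full image, measured at (.554,-.171). The gripper is over green.

{"name": "creep_tool", "arguments": {
  "plan": [
    {"dz": 0.03},
    {"dz": 0.03},
    {"dz": 0.015},
    {"dz": 0.008},
    {}
  ]
}}

```text
clock: 15.48
position: [0.4714, 0.2448, 0.0568]
ee_rot: [-0.001, 0.708, 0.706, -0.002]
contact_force: [1.2, 0.0, -0.1]
width: 0.0848
gripper_force: 0.0
```

{"name": "creep_tool", "arguments": {
  "plan": [
    {},
    {},
    {},
    {},
    {}
  ],
  "jaw": 0.03,
  "clamp_n": 40
}}

```text
clock: 15.9
position: [0.4728, 0.2467, 0.0596]
ee_rot: [0.001, 0.707, 0.707, 0.001]
contact_force: [-0.7, -1.3, 6.0]
width: 0.0392
gripper_force: 40.3
```

{"name": "creep_tool", "arguments": {
  "plan": [
    {},
    {},
    {"dz": -0.01},
    {"dz": -0.02},
    {"dz": -0.03}
  ]
}}

```text
clock: 16.32
position: [0.4699, 0.2458, 0.1171]
ee_rot: [-0.001, 0.707, 0.707, -0.003]
contact_force: [0.2, 0.3, -1.1]
width: 0.039
gripper_force: 40.5
```

{"name": "creep_tool", "arguments": {
  "plan": [
    {"dz": -0.025},
    {},
    {"dx": -0.0186, "dy": 0.0037},
    {"dx": -0.0372, "dy": 0.0075},
    {"dx": -0.0372, "dy": 0.0075}
  ]
}}

```text
clock: 16.73
position: [0.4901, 0.1534, 0.1431]
ee_rot: [-0.0, 0.706, 0.708, -0.0]
contact_force: [1.2, 0.7, -0.1]
width: 0.0398
gripper_force: 40.5
```

{"name": "creep_tool", "arguments": {
  "plan": [
    {"dx": -0.0372, "dy": 0.0075},
    {"dx": -0.0372, "dy": 0.0075},
    {"dx": -0.0372, "dy": 0.0075},
    {"dx": -0.0372, "dy": 0.0075},
    {"dx": -0.0372, "dy": 0.0075}
  ]
}}

```text
clock: 17.15
position: [0.5277, -0.0341, 0.1429]
ee_rot: [-0.0, 0.707, 0.707, -0.0]
contact_force: [0.7, -0.2, -0.8]
width: 0.0393
gripper_force: 40.5
```

{"name": "creep_tool", "arguments": {
  "plan": [
    {"dx": -0.0372, "dy": 0.0075},
    {"dx": -0.0372, "dy": 0.0075},
    {"dx": -0.0372, "dy": 0.0075},
    {"dx": -0.0372, "dy": 0.0075},
    {"dx": -0.0372, "dy": 0.0075}
  ]
}}

```text
clock: 17.57
position: [0.5652, -0.22, 0.1426]
ee_rot: [-0.001, 0.707, 0.707, -0.0]
contact_force: [1.0, -0.1, -2.4]
width: 0.0396
gripper_force: 40.5
```

{"name": "creep_tool", "arguments": {
  "plan": [
    {"dx": -0.0186, "dy": 0.0037},
    {},
    {}
  ]
}}

```text
clock: 17.82
position: [0.5688, -0.2374, 0.1424]
ee_rot: [-0.001, 0.708, 0.706, -0.0]
contact_force: [-0.5, 0.5, -2.0]
width: 0.0391
gripper_force: 40.5
```

{"name": "creep_tool", "arguments": {
  "plan": [
    {"dz": 0.03},
    {"dz": 0.03},
    {"dz": 0.015},
    {"dz": 0.01},
    {"dz": 0.005}
  ]
}}

```text
clock: 18.23
position: [0.5683, -0.2349, 0.0517]
ee_rot: [-0.002, 0.707, 0.708, -0.0]
contact_force: [-0.0, 0.2, -1.1]
width: 0.0389
gripper_force: 40.6
```

{"name": "creep_tool", "arguments": {
  "plan": [
    {"dz": 0.001},
    {"dz": 0.001},
    {"dz": 0.0005},
    {},
    {}
  ]
}}

```text
clock: 18.65
position: [0.5699, -0.2374, 0.0518]
ee_rot: [0.001, 0.707, 0.707, 0.0]
contact_force: [0.7, -0.1, -0.8]
width: 0.0392
gripper_force: 40.6
```

{"name": "creep_tool", "arguments": {
  "plan": [
    {"dz": 0.0005},
    {"dz": 0.0005},
    {},
    {}
  ]
}}

```text
clock: 18.98
position: [0.5694, -0.2372, 0.0499]
ee_rot: [0.0, 0.707, 0.707, -0.0]
contact_force: [1.4, 0.0, -1.5]
width: 0.0392
gripper_force: 40.6
```

{"name": "creep_tool", "arguments": {
  "plan": [
    {"dz": 0.0005},
    {"dz": 0.0005},
    {},
    {}
  ]
}}

```text
clock: 19.32
position: [0.5695, -0.2372, 0.0496]
ee_rot: [0.0, 0.707, 0.707, -0.0]
contact_force: [-2.1, 1.4, 6.0]
width: 0.0392
gripper_force: 41.2
```

{"name": "creep_tool", "arguments": {
  "plan": [
    {},
    {},
    {},
    {},
    {"dz": -0.005}
  ],
  "jaw": 0.085
}}

```text
clock: 19.73
position: [0.5687, -0.2367, 0.0528]
ee_rot: [-0.001, 0.707, 0.707, -0.0]
contact_force: [-0.5, 0.6, 0.8]
width: 0.0846
gripper_force: 0.0
```

{"name": "creep_tool", "arguments": {
  "plan": [
    {"dz": -0.01},
    {"dz": -0.03},
    {"dz": -0.04},
    {"dz": -0.008},
    {"dx": 0.0195, "dy": -0.0026}
  ],
  "quiet": true
}}

```text
ok
```

{"name": "creep_tool", "arguments": {
  "plan": [
    {"dx": 0.0391, "dy": -0.0053},
    {"dx": 0.0391, "dy": -0.0053},
    {"dx": 0.0391, "dy": -0.0053},
    {"dx": 0.0391, "dy": -0.0053},
    {"dx": 0.0391, "dy": -0.0053}
  ],
  "quiet": true
}}

```text
ok
```

{"name": "creep_tool", "arguments": {
  "plan": [
    {"dx": 0.0391, "dy": -0.0053},
    {"dx": 0.0391, "dy": -0.0053},
    {"dx": 0.0391, "dy": -0.0053},
    {"dx": 0.0391, "dy": -0.0053},
    {"dx": 0.0391, "dy": -0.0053}
  ],
  "quiet": true
}}

```text
ok
```

{"name": "creep_tool", "arguments": {
  "plan": [
    {"dx": 0.0391, "dy": -0.0053},
    {"dx": 0.0391, "dy": -0.0053},
    {"dx": 0.0391, "dy": -0.0053},
    {"dx": 0.0195, "dy": -0.0026},
    {}
  ]
}}

```text
clock: 21.4
position: [0.4949, 0.3148, 0.1427]
ee_rot: [-0.0, 0.706, 0.709, 0.002]
contact_force: [-0.0, -0.7, 0.7]
width: 0.0851
gripper_force: 0.0
```

{"name": "creep_tool", "arguments": {
  "plan": [
    {"dz": 0.03},
    {"dz": 0.03},
    {"dz": 0.015},
    {"dz": 0.008},
    {}
  ]
}}

```text
clock: 21.82
position: [0.4945, 0.309, 0.0574]
ee_rot: [-0.0, 0.707, 0.707, -0.002]
contact_force: [0.2, -0.6, 0.4]
width: 0.0848
gripper_force: 0.0
```

```bash
python3 - <<'E'
from h import *
s=Cam("scene")
_,b,B=s.blob(*COL["green"],(280,350),5);print(b,B,s.plane([b],.062))
cv2.imwrite("pics/c6.png",s.img[50:450,180:480,::-1])
E
```

```text
[276.76979472 351.19501466] [263 336  28  31 682] [[ 0.57095216 -0.23759501  0.062     ]]
```

View pics/c6.png

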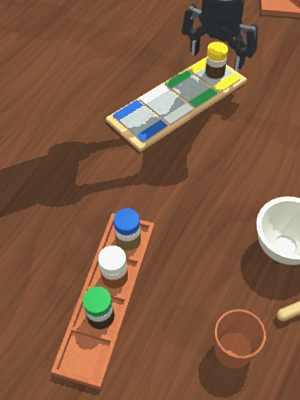

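Green is upright in the third compartment, with the cap at (277,351) in the full image. The gripper straddles yellow.

{"name": "creep_tool", "arguments": {
  "plan": [
    {},
    {},
    {},
    {},
    {}
  ],
  "jaw": 0.03,
  "clamp_n": 40
}}

```text
clock: 22.28
position: [0.496, 0.3105, 0.06]
ee_rot: [0.0, 0.707, 0.707, 0.001]
contact_force: [-0.1, -1.5, 5.3]
width: 0.039
gripper_force: 40.5
```

{"name": "creep_tool", "arguments": {
  "plan": [
    {},
    {},
    {"dz": -0.01},
    {"dz": -0.02},
    {"dz": -0.03}
  ]
}}

```text
clock: 22.7
position: [0.4933, 0.3092, 0.1173]
ee_rot: [-0.001, 0.707, 0.707, -0.003]
contact_force: [0.4, -1.2, -1.2]
width: 0.0392
gripper_force: 40.4
```

{"name": "creep_tool", "arguments": {
  "plan": [
    {"dz": -0.025},
    {},
    {"dx": -0.0191, "dy": 0.0028},
    {"dx": -0.0382, "dy": 0.0056},
    {"dx": -0.0382, "dy": 0.0056}
  ],
  "quiet": true
}}

```text
ok
```

{"name": "creep_tool", "arguments": {
  "plan": [
    {"dx": -0.0382, "dy": 0.0056},
    {"dx": -0.0382, "dy": 0.0056},
    {"dx": -0.0382, "dy": 0.0056},
    {"dx": -0.0382, "dy": 0.0056},
    {"dx": -0.0382, "dy": 0.0056}
  ]
}}

```text
clock: 23.53
position: [0.5368, 0.022, 0.1435]
ee_rot: [-0.0, 0.707, 0.707, -0.0]
contact_force: [1.4, -0.6, -1.6]
width: 0.0393
gripper_force: 40.4
```

{"name": "creep_tool", "arguments": {
  "plan": [
    {"dx": -0.0382, "dy": 0.0056},
    {"dx": -0.0382, "dy": 0.0056},
    {"dx": -0.0382, "dy": 0.0056},
    {"dx": -0.0382, "dy": 0.0056},
    {"dx": -0.0382, "dy": 0.0056}
  ],
  "quiet": true
}}

```text
ok
```

{"name": "creep_tool", "arguments": {
  "plan": [
    {"dx": -0.0382, "dy": 0.0056},
    {"dx": -0.0382, "dy": 0.0056},
    {"dx": -0.0382, "dy": 0.0056},
    {"dx": -0.0191, "dy": 0.0028},
    {}
  ]
}}

```text
clock: 24.37
position: [0.5852, -0.3063, 0.143]
ee_rot: [0.001, 0.709, 0.706, -0.001]
contact_force: [-0.4, -0.4, -0.7]
width: 0.0394
gripper_force: 40.4
```

{"name": "creep_tool", "arguments": {
  "plan": [
    {},
    {"dz": 0.03},
    {"dz": 0.03},
    {"dz": 0.015},
    {"dz": 0.01}
  ]
}}

```text
clock: 24.78
position: [0.5831, -0.2981, 0.0562]
ee_rot: [-0.003, 0.707, 0.708, -0.0]
contact_force: [-0.5, -0.7, -2.0]
width: 0.0393
gripper_force: 40.4
```

{"name": "creep_tool", "arguments": {
  "plan": [
    {"dz": 0.005},
    {"dz": 0.001},
    {"dz": 0.001},
    {},
    {}
  ]
}}

```text
clock: 25.2
position: [0.5857, -0.3013, 0.0531]
ee_rot: [0.001, 0.707, 0.707, 0.0]
contact_force: [0.4, -0.0, -1.8]
width: 0.0396
gripper_force: 40.4
```

{"name": "creep_tool", "arguments": {
  "plan": [
    {"dz": 0.0005},
    {"dz": 0.0005},
    {},
    {}
  ]
}}

```text
clock: 25.53
position: [0.5849, -0.3011, 0.051]
ee_rot: [0.0, 0.707, 0.707, -0.0]
contact_force: [-0.3, -0.5, -0.3]
width: 0.0392
gripper_force: 40.4
```

{"name": "creep_tool", "arguments": {
  "plan": [
    {"dz": 0.0005},
    {"dz": 0.0005},
    {"dz": 0.0005},
    {},
    {}
  ]
}}

```text
clock: 25.95
position: [0.585, -0.3011, 0.0501]
ee_rot: [0.0, 0.707, 0.707, -0.0]
contact_force: [-2.0, 0.5, 5.1]
width: 0.0394
gripper_force: 41.0
```

Contact. I'll release, lift clear, move aside toward the base and check all four jars from both views.

{"name": "creep_tool", "arguments": {
  "plan": [
    {},
    {},
    {},
    {},
    {"dz": -0.005}
  ],
  "jaw": 0.085
}}

```text
clock: 26.37
position: [0.5842, -0.3006, 0.0532]
ee_rot: [-0.001, 0.707, 0.707, -0.0]
contact_force: [0.2, -0.3, -0.3]
width: 0.085
gripper_force: 0.0
```

{"name": "creep_tool", "arguments": {
  "plan": [
    {"dz": -0.01},
    {"dz": -0.03},
    {"dz": -0.04},
    {"dz": -0.04},
    {"dz": -0.03}
  ],
  "quiet": true
}}

```text
ok
```

{"name": "creep_tool", "arguments": {
  "plan": [
    {"dy": -0.04},
    {"dy": -0.04},
    {"dy": -0.04},
    {"dy": -0.04},
    {"dy": -0.04}
  ],
  "quiet": true
}}

```text
ok
```

{"name": "creep_tool", "arguments": {
  "plan": [
    {"dx": -0.03, "dy": -0.02},
    {"dx": -0.04, "dy": -0.01},
    {"dx": -0.04, "dy": -0.01},
    {"dx": -0.04, "dy": -0.01},
    {"dx": -0.04, "dy": -0.01}
  ],
  "quiet": true
}}

```text
ok
```

{"name": "creep_tool", "arguments": {
  "plan": [
    {"dx": -0.02},
    {},
    {},
    {},
    {}
  ]
}}

```text
clock: 28.03
position: [0.3252, -0.5095, 0.2048]
ee_rot: [-0.0, 0.707, 0.707, 0.0]
contact_force: [0.2, -0.1, 0.1]
width: 0.0851
gripper_force: 0.0
```

```bash
python3 - <<'E'
from h import *
np.set_printoptions(precision=4,suppress=True)
t,s=Cam("top"),Cam("scene")
seed=dict(yellow=(.584,-.301,.061),green=(.569,-.237,.061),white=(.553,-.172,.061),blue=(.5375,-.108,.061))
th=.238;R=np.array([[np.cos(th),np.sin(th)],[-np.sin(th),np.cos(th)]])
for c,P in seed.items():
    px=[]
    for k in(t,s):
        M=np.linalg.inv(k.T);p=cv2.projectPoints(np.array([P]),cv2.Rodrigues(M[:3,:3])[0],M[:3,3],k.K,k.D)[0][0,0]
        px.append(k.blob(*COL[c],p,7)[1])
    X=tri(t,[px[0]],s,[px[1]])[0];print(c,*px,X,R@(X[:2]-[.561,-.2045]))
cv2.imwrite("pics/c7.png",np.hstack([t.img[130:330,310:530],s.img[230:450,200:370][:200]])[:,:,::-1].repeat(2,0).repeat(2,1))
E
```

```text
yellow [480.3508 196.1093] [260.0454 396.1576] [ 0.587  -0.3036  0.0659  0.0011] [ 0.0019 -0.1024]
green [445.9573 205.0427] [276.7515 351.1559] [ 0.5711 -0.2383  0.0635  0.0008] [ 0.0018 -0.0352]
white [411.6525 213.2546] [291.7266 307.6272] [ 0.5551 -0.1728  0.0685  0.0007] [0.0017 0.0322]
blue [375.6287 222.6784] [306.2271 271.2784] [ 0.5396 -0.1072  0.063   0.0007] [0.0021 0.0996]
```

View pics/c7.png

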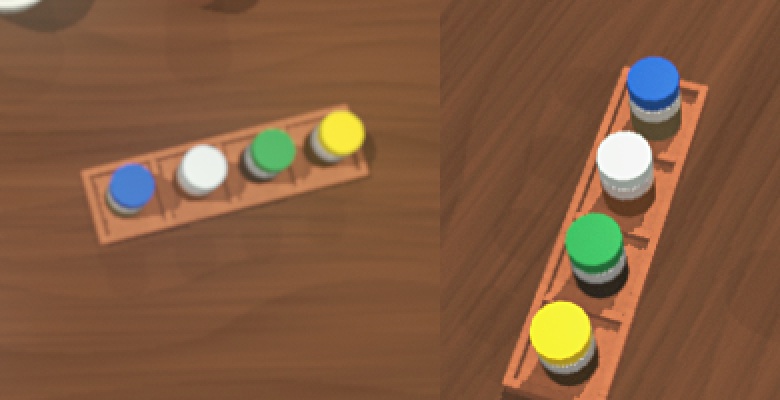

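All four jars stand upright and centred, within about 4 mm in the tray frame. From the left they read blue, white, green, yellow, and the gripper is clear.

```bash
python3 -c "
from rig import manip
print(manip.sign_off())"
```

```text
the job is handed in; nothing more can be done
None
```

The job is handed in: the four jars stand upright in the tray in reverse order (blue, white, green, yellow from the robot's left), each measured within about 4 mm of its compartment centre, after about 28 s; the sign-off returned no verdict.

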